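Park the spray bottle in its bay

TASK

Slide the tall standing spray bottle across the table into the low yellow three-sided bay, until it stands upright with its broad side flat against the bay's back rail, and then let go of it. Push it low down: touch only its lower third, and never lift it or let it tip. Leave the roll of tape, the roll of labels, the stamp and the rack of tubes where they are.

Things in the scene. Friction and masses are not known exactly. Their poses are not given: they have to be found in the camera images.
- bottle_foot (a point): Centre of the underside of a loose trigger spray bottle (pink, black head), 242 mm tall, 0.5 to 0.9 kg. Foot 52 mm along x by 98 mm along y, middle 46 mm of each broad side flat, ends rounded; the body tapers from 60 mm up to the neck. The head overhangs the foot by up to 21 mm on the +y side, above 165 mm. x is square to the broad sides, z up; -x faces roughly to the robot's right, +x the bay.
- push_point (a point): Point on the bottle's broad side away from the bay: mid-width, 20 mm above the table (same axes as bottle_foot; this side looks to -x). Pushed there the bottle slides (friction about 0.6); pushed more than about 35 mm up it may topple. An upright gripper's body would strike the bottle's upper part, so lean the tool back, away from the bottle.
- bay: Bay fixed to the table: three yellow rails 24 mm high, 10 mm thick, open towards its own -x side (to the robot's right); no floor plate, a flat green mark. Origin: on the table, where the bottle's foot centre stands when home. x points into the bay, z up. Side rails' inner faces at y = +-66 mm from x = -13 to +27 mm; in front they flare out to x = -42 mm, where the mouth is about 165 mm wide.
- bay_stop (a point): Middle of the inner face of the bay's back rail, 12 mm above the table, 27 mm along the bay's x from its origin; the bottle's far broad side ends up against this face. Same axes as the bay. A bottle that is home sticks out 13 mm in front of the straight side rails, between the flares.
- tape_roll_mid (a point): Centre of a loose roll of brown packing tape lying flat, diameter 96 mm, 48 mm high, between the bay and the robot. Bystander.
- labels_mid (a point): Centre of a loose white roll of labels lying flat, diameter 68 mm, 32 mm high, behind the bay's back rail. Bystander.
- lot_stamp: Loose hand stamp with a wooden base and black knob, 27 x 52 x 70 mm high, origin at the centre of its underside. Bystander.
- tube_rack: Loose white drilled block, 66 x 66 mm, holding orange tubes, 102 mm high in all, origin at the centre of its underside. Bystander.
Mind the look-alikes: they are no part of the job. What is shaped like the part that bears bottle_foot but turquoise is not meant.

How it is judged:
At the end, for the whole second after the job is handed in: The bottle stands upright (within 0.05 rad) and at rest on the table inside the bay: its foot centre between 13 mm short of and 8 mm beyond the bay's home point along the bay's x, within 25 mm of it sideways, and its broad side within 0.2 rad of parallel to the back rail (x of bottle_foot in the frame of bay between -0.013 and 0.008 m and y of bottle_foot in the frame of bay between -0.025 and 0.025 m and angle between the x axis of bottle_foot and the x axis of bay, either way round below 0.2 rad and angle between bottle_foot's own z axis and vertical below 0.05 rad and height (world z) of bottle_foot below 0.006 m and linear speed of spray below 0.02 m/s); the robot touches nothing.
It fails at once if the bottle is tipped by more than 0.2 rad (angle between bottle_foot's own z axis and vertical above 0.2 rad).
It fails at once if the bottle is lifted: its foot centre rises more than 12 mm off the table (height (world z) of bottle_foot above 0.012 m).
It fails at once if the fingers touch the bottle with the grasp point more than 80 mm above the table (above its lower third) (contact force between the fingers and spray above 0.5 N and height (world z) of the grasp point above 0.08 m).
It fails at once if the gripper's body or the arm presses on the bottle (contact force between the arm and spray above 2 N).
It fails at once if the tape roll, label roll, stamp or tube rack is moved by more than 30 mm (distance of any of tape_roll_mid, labels_mid, lot_stamp, tube_rack from where it was at the start of the episode above 0.03 m).
It also fails if it takes over 48 s, if anything falls off the work surface, if the arm or the gripper's body presses on something with over 40 N, if the wrist force passes 120 N, or if a joint passes its speed limit or range.

ROBOT

A 6-joint arm with a two-finger parallel gripper is mounted at the origin on a cart in front of the work surface, level with it; the furniture and walls round the work are solid. World frame = base frame: x ahead of the robot, y to its left, z up, the work surface at z = 0. Lengths are in m, angles in rad, forces in N, time in s.
With the tool pointing down it reaches from about 0.35 to 0.875 m from the base axis. Payload 4.2 kg.
Tool frame: the origin (TCP) lies on the front face of the gripper's body, between the roots of the fingers; the fingertips stand 73 mm ahead of it and the grasp point (between the pads) lies 54 mm ahead of it; y points along the fingers, z is the direction in which the jaws open and shut, and the axes are right-handed (so a half turn about y gives the same grasp; the last joint's range is limited). The gripper opens to 85 mm and grips with 20 to 120 N. Pads are 22 mm wide; open, the fingers measure 114 mm over their backs; the gripper's body (76 mm by 85 mm) begins 54 mm behind the grasp point. The pads swing forward as they close: fully open they stand 13 mm farther back than shut.
Start: joints at [1.505, 0.385, 0.008, 0, -1.194, -0.259], TCP at [0.199, 0.592, 0.304] pointing down, gripper open.
Joint ranges: [-3.14, 3.14], [-1.21, 2.06], [-1.07, 1.41], [-3.16, 2.05], [-2.99, -0.16], [-3.1, 3.1]. Speed limits (rad/s): [2.79, 2.79, 3.14, 3.14, 3.14, 3.14].

INTERFACE

Orientations are given as a rotation vector (axis times angle).
In Python, from cell import observe, read_camera, hand_in gives the robot as it stands.
- The arm moves only by the tool servo_tool, never from a script. Its argument "deltas" is one flat list of numbers, 7 for each row, row after row: the shift along the world's x, y, z scaled (see below), then the turn, a rotation vector about the world's x, y, z scaled (see below), then the gripper command: -1 is shut, 1 is fully open, values between are in proportion. A call has 1 to 10 rows; each row is the pose to reach, as a shift and turn from the pose measured when the call began; what a row does not reach only later rows make up. The controller multiplies each number of a shift by 0.25 m and each number of a turn by pi/2 rad. A row lasts 1/10 s, in which the tool goes at most 50 mm and 8.59 degrees, less where a joint would pass 70% of its speed; a pose out of reach is approached as far as the arm can. A call with a number of a shift or a turn outside -1 to 1 is refused whole. A call with a gripper value outside its range is refused whole. The fingers move at their own pace and stop on an object; "newtons" is the grip in N (left out, the last holds). Time passes only in rows, so rows that repeat a pose let the fingers close. It gives the time, the measured TCP pose, the force and the opening at its end, in the units of the state.
- observe(): the state, without advancing time (a new reading comes with each control period).
- read_camera(name): name is "scene" or "top" or "wrist"; returns a dict with "frame" (420x560x3 uint8, red, green, blue), "depth" (420x560 float32, m along the optical axis (not along the pixel's ray), 0 where there is no reading), "camera_matrix" (3x3 intrinsics, pixels), "extrinsics" (4x4, takes a point from world to camera coordinates); the wrist camera has in their place "hand_eye" (4x4, takes a point from camera to tool coordinates, whose origin is the TCP and whose axes are the tool frame's). Camera axes: x right, y down, z forward; pixel columns grow to the right and rows downward; lengths in m; the calibration is good to about 2 mm. The wrist camera is an equidistant fisheye: a pixel r from the principal point sees the ray r / f radians off the axis. A picture is of the moment at which its call begins: read the wrist's pose just before it.
- hand_in(): hands the job in, once; it reports no verdict.
The state is a dict: "clock": time; "qpos": joint angles; "dq": joint speeds; "joint_efforts": joint torques, N m; "ee_pos": TCP position; "tcp_rot": TCP orientation; "wrist_force": force on the tool from outside, world axes, zero at the start; "moment": the same for the moment, N m; "grip_width": finger opening in m.
Only numpy, scipy, OpenCV 4.12 (cv2) and the standard library are available. Lean on these libraries where they do the work, as an engineer would, in place of code of your own. Each camera call takes 0.05 s, during which the arm holds its last target.

## Working session

There is one attempt and no reset: what is moved stays moved. The work goes in short steps, Python scripts to look and compute and a tool call to move; the robot and the scene stay as the last step left them, time stands still between calls to the robot, and variables do not carry over. Pictures are saved under pics/ and viewed, and the job is handed in when it is done.

Besides the shell and the picture viewer there is one more tool, called after "Request:" as a command line: name --argument value ..., lists and objects as JSON in quotes. servo_tool: Moves the arm, as the interface text tells. Its arguments: {"type":"object","properties":{"deltas":{"type":"array"},"newtons":{"type":"number"}},"required":["deltas"]}

```bash
mkdir -p pics; ls; python3 - <<'E'
from cell import observe, read_camera
import cv2, numpy as np
s=observe(); print({k:np.round(v,3) for k,v in s.items()})
for n in ["scene","top"]:
    c=read_camera(n); np.savez(f"{n}0.npz",**c)
    cv2.imwrite(f"pics/{n}0.png",c["frame"][:,:,::-1]); print(n,c["camera_matrix"],c["extrinsics"])
E
```

```text
pics
{'clock': np.float64(0.0), 'qpos': array([ 1.505e+00,  3.860e-01,  7.000e-03, -1.000e-03, -1.194e+00,
       -2.590e-01]), 'dq': array([-0.   ,  0.001,  0.001, -0.002,  0.001,  0.002]), 'joint_efforts': array([-1.0000e-03, -3.9229e+01,  1.8841e+01,  4.1860e+00, -5.0000e-03,
        0.0000e+00]), 'ee_pos': array([0.199, 0.592, 0.303]), 'tcp_rot': array([-0.335, -2.043,  2.048]), 'wrist_force': array([ 0.882, -0.143, -0.109]), 'moment': array([0.013, 0.023, 0.036]), 'grip_width': np.float64(0.086)}
scene [[516.84767439   0.         277.76370259]
 [  0.         516.84767439 207.57074641]
 [  0.           0.           1.        ]] [[ 0.6763619  -0.73636676 -0.01727928 -0.29916592]
 [-0.46936038 -0.41279657 -0.78057659  0.32323018]
 [ 0.56765783  0.53606248 -0.62482126  0.83228716]
 [ 0.          0.          0.          1.        ]]
top [[383.89646861   0.         278.77453611]
 [  0.         383.89646861 206.68432157]
 [  0.           0.           1.        ]] [[-0.02853034 -0.99884883 -0.03856217  0.10204851]
 [-0.99375838  0.03250478 -0.10671327  0.5202883 ]
 [ 0.10784387  0.03527691 -0.99354176  0.91191992]
 [ 0.          0.          0.          1.        ]]
```

View pics/scene0.png

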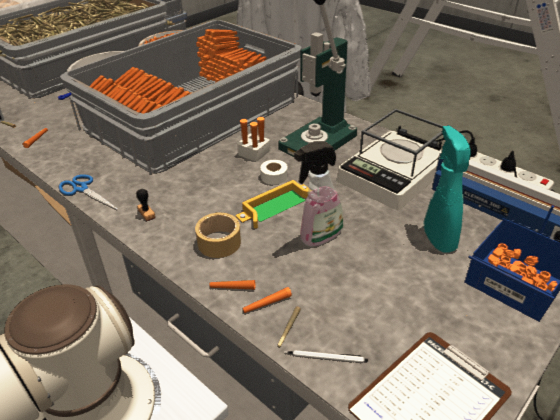

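View pics/top0.png

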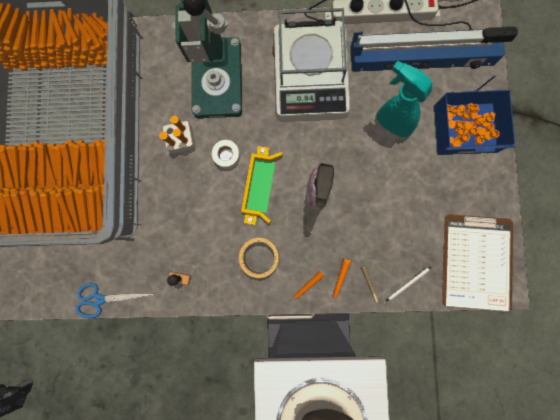

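The scene image shows the pink bottle with a black head at scene (322,215), top (318,195). The turquoise look-alike is at scene (447,190), top (403,100). The pink one fits the description. The bay is at top (260,187), tape at (258,258), labels at (226,154), stamp at (179,280) and rack at (177,136).

```bash
cat > h.py <<'E'
import numpy as np, cv2
from scipy.spatial.transform import Rotation as R
def cloud(c):
    K=c["camera_matrix"];T=np.linalg.inv(c["extrinsics"]);d=c["depth"]
    v,u=np.mgrid[:d.shape[0],:d.shape[1]]
    P=np.stack([(u-K[0,2])/K[0,0]*d,(v-K[1,2])/K[1,1]*d,d],-1)
    W=P@T[:3,:3].T+T[:3,3]; W[d==0]=np.nan
    return W
E
python3 - <<'E'
from h import *
a=np.load("scene0.npz");b=np.load("top0.npz")
for n,c,(x0,y0,w,h) in [("scene",a,(220,120,150,150)),("top",b,(220,120,150,150))]:
    f=c["frame"][y0:y0+h,x0:x0+w,::-1]
    cv2.imwrite(f"pics/{n}_crop.png",cv2.resize(f,None,fx=4,fy=4,interpolation=cv2.INTER_CUBIC))
    W=cloud(c); hsv=cv2.cvtColor(c["frame"],cv2.COLOR_RGB2HSV)
    g=(hsv[...,0]>50)&(hsv[...,0]<75)&(hsv[...,1]>150)&(hsv[...,2]>100)
    m=np.zeros_like(g);m[y0:y0+h,x0:x0+w]=1;g&=m.astype(bool)
    P=W[g]; P=P[~np.isnan(P[:,0])]
    print(n,"green",len(P),np.nanmedian(P,0)); r=cv2.minAreaRect((P[:,:2]*1000).astype(np.float32));print(r, cv2.boxPoints(r).round())
    y=(hsv[...,0]>18)&(hsv[...,0]<30)&(hsv[...,1]>170)&(hsv[...,2]>90)&m.astype(bool)&(W[...,2]>.017)&(W[...,2]<.03)
    Q=W[y];print("yellow",len(Q),np.median(Q[:,2]))
    r=cv2.minAreaRect((Q[:,:2]*1000).astype(np.float32));print(r, cv2.boxPoints(r).round())
    np.save(n+"_y.npy",Q)
    # bottle
    for lo,hi in [(.005,.02),(.02,.04),(.04,.06),(.06,.09),(.1,.15),(.165,.2),(.2,.24),(.24,.26)]:
        s=(W[...,2]>lo)&(W[...,2]<hi)&(W[...,0]>.35)&(W[...,0]<.65)&(W[...,1]>-.15)&(W[...,1]<.07)&m.astype(bool)&~((hsv[...,0]>10)&(hsv[...,0]<80)&(hsv[...,1]>120))
        if s.sum()>8:
            S=W[s];r=cv2.minAreaRect((S[:,:2]*1000).astype(np.float32));print(lo,hi,len(S),S.mean(0).round(3),S.min(0).round(3),S.max(0).round(3),np.round(r[1]),round(r[2]))
E
```

```text
scene green 628 [0.58395086 0.13063646 0.00210412]
((582.711181640625, 131.41477966308594), (52.64575958251953, 129.3988494873047), 79.2066879272461) [[514. 118.]
 [641.  93.]
 [651. 145.]
 [524. 169.]]
yellow 308 0.024588138624109745
((574.7058715820312, 138.6026611328125), (74.84648132324219, 170.42796325683594), 85.44963836669922) [[487. 108.]
 [657.  95.]
 [663. 169.]
 [493. 183.]]
0.005 0.02 202 [ 0.539 -0.029  0.011] [ 0.401 -0.12   0.005] [0.645 0.07  0.02 ] [187. 234.] 33
0.02 0.04 248 [ 0.544 -0.028  0.031] [ 0.517 -0.047  0.02 ] [0.608 0.01  0.04 ] [35. 98.] 58
0.04 0.06 283 [ 0.546 -0.028  0.05 ] [ 0.518 -0.046  0.04 ] [0.606 0.01  0.06 ] [35. 95.] 57
0.06 0.09 457 [ 0.548 -0.028  0.075] [ 0.521 -0.044  0.06 ] [0.604 0.013 0.09 ] [38. 91.] 53
0.1 0.15 650 [ 0.55  -0.023  0.123] [ 0.527 -0.04   0.1  ] [0.594 0.01  0.15 ] [37. 72.] 49
0.165 0.2 401 [ 0.539 -0.017  0.184] [ 0.508 -0.032  0.165] [0.586 0.005 0.2  ] [28. 82.] 63
0.2 0.24 577 [ 0.539 -0.018  0.222] [ 0.497 -0.031  0.2  ] [0.584 0.008 0.24 ] [30. 89.] 81
0.24 0.26 273 [ 0.531 -0.009  0.244] [ 0.498 -0.026  0.24 ]
[... 453 characters left out ...]
 -0.059  0.011] [ 0.365 -0.135  0.005] [0.584 0.037 0.02 ] [214. 164.] 65
0.02 0.04 34 [0.536 0.006 0.03 ] [ 0.519 -0.027  0.02 ] [0.597 0.019 0.04 ] [80. 36.] 26
0.04 0.06 45 [0.538 0.006 0.05 ] [ 0.52  -0.032  0.04 ] [0.594 0.019 0.06 ] [76. 40.] 37
0.06 0.09 83 [0.557 0.006 0.076] [ 0.525 -0.035  0.061] [0.613 0.017 0.09 ] [85. 50.] 21
0.1 0.15 108 [0.56  0.007 0.119] [ 0.533 -0.004  0.1  ] [0.601 0.014 0.146] [15. 69.] 86
0.165 0.2 27 [0.555 0.007 0.184] [0.516 0.003 0.17 ] [0.572 0.011 0.199] [ 7. 56.] 87
0.2 0.24 253 [ 0.558 -0.01   0.234] [ 0.499 -0.029  0.206] [0.589 0.009 0.24 ] [33. 90.] 78
0.24 0.26 378 [ 0.534 -0.006  0.242] [ 0.499 -0.024  0.24 ] [0.566 0.008 0.247] [30. 67.] 76
```

View pics/scene_crop.png

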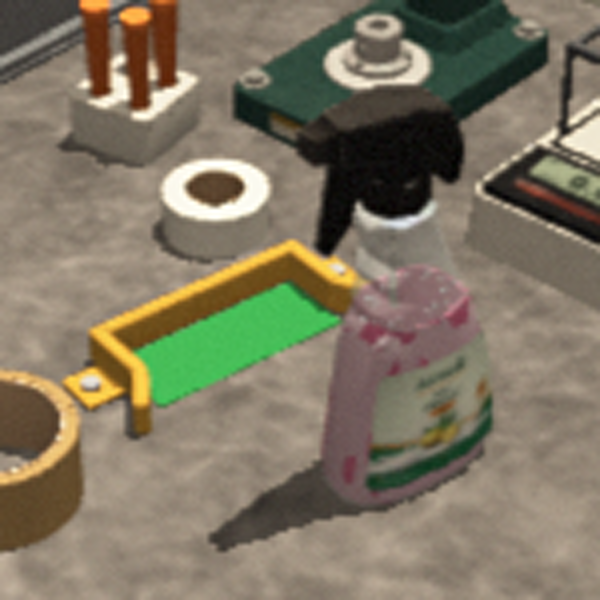

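View pics/top_crop.png

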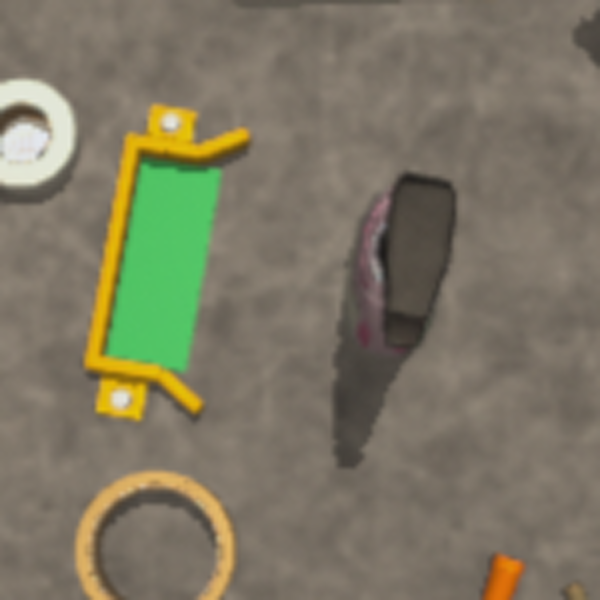

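```bash
cat >> h.py <<'E'
from scipy.optimize import least_squares
def fitbottle(P,x0):
    def res(p):
        c,s=np.cos(p[2]),np.sin(p[2]); d=P[:,:2]-p[:2]
        x=d@[c,s]; y=d@[-s,c]
        return np.hypot(x,np.maximum(abs(y)-.023,0))-.026
    r=least_squares(res,x0,loss="soft_l1",f_scale=.002); return r.x,np.sqrt(np.mean(r.fun**2)),np.median(abs(res(r.x)))
E
python3 - <<'E'
from h import *
S=[]
for n in ["scene","top"]:
    c=np.load(n+"0.npz");W=cloud(c);hsv=cv2.cvtColor(c["frame"],cv2.COLOR_RGB2HSV)
    s=(W[...,2]>.015)&(W[...,2]<.06)&(W[...,0]>.49)&(W[...,0]<.63)&(W[...,1]>-.065)&(W[...,1]<.045)
    P=W[s];print(n,len(P));S.append(P)
    for off in (0,):
        print(fitbottle(P,[.555,0,1.35]))
P=np.vstack(S);print(fitbottle(P,[.555,0,1.35]))
# bay
for n in ["scene","top"]:
    Q=np.load(n+"_y.npy")[:,:2]
    best=None
    for t in np.radians(np.arange(68,90,.5)):
        # bay x dir = (cos t, sin t)
        c,s=np.cos(t),np.sin(t);x=Q@[c,s];y=Q@[-s,c]
        hist=np.histogram(x,np.arange(x.min(),x.max()+.002,.002))[0]
        k=np.sum(np.sort(hist)[-6:]**2)
        if best is None or k>best[0]:best=(k,t)
    t=best[1];c,s=np.cos(t),np.sin(t);x=Q@[c,s];y=Q@[-s,c]
    print(n,"yaw",np.degrees(t));h=np.histogram(x,np.arange(x.min(),x.max()+.003,.003));print(h[0],h[1].round(3))
    h=np.histogram(y,np.arange(y.min(),y.max()+.004,.004));print(h[0],h[1].round(3))
E
```

```text
scene 679
(array([ 0.56787917, -0.01446225,  1.35777768]), np.float64(0.0016408182194050122), np.float64(0.0011321222580588167))
top 85
(array([ 0.56888188, -0.01072634,  1.44445357]), np.float64(0.0014039967792500811), np.float64(0.0009601911973786785))
(array([ 0.56779321, -0.01429004,  1.35246807]), np.float64(0.0017246248193986886), np.float64(0.0011703175294248067))
scene yaw 78.5
[ 2  4  6  3  4  5  7  6  7  9  5  6  6  8 10  7  6  7 10  7  5  6 37 87
 38 10] [0.203 0.206 0.209 0.212 0.215 0.218 0.221 0.224 0.227 0.23  0.233 0.236
 0.239 0.242 0.245 0.248 0.251 0.254 0.257 0.26  0.263 0.266 0.269 0.272
 0.275 0.278 0.281]
[ 5 16 24 17  3  7  2  3  7  3  5  5  3  6  4  4  6  6  4  5  3  6  4  5
  8  7  2  7  2  5  3  7  4  4  5  5 16 26 30  6 11  7] [-0.622 -0.618 -0.614 -0.61  -0.606 -0.602 -0.598 -0.594 -0.59  -0.586
 -0.582 -0.578 -0.574 -0.57  -0.566 -0.562 -0.558 -0.554 -0.55  -0.546
 -0.542 -0.538 -0.534 -0.53  -0.526 -0.522 -0.518 -0.514 -0.51  -0.506
 -0.502 -0.498 -0.494 -0.49  -0.486 -0.482 -0.478 -0.474 -0.47  -0.466
 -0.462 -0.458 -0.454]
top yaw 78.5
[10 12  9 10 11 11 10 11 10  8  9 13 11  8  8  8 13  8 10  9  8 10 81 72
 57] [0.206 0.209 0.212 0.215 0.218 0.221 0.224 0.227 0.23  0.233 0.236 0.239
 0.242 0.245 0.248 0.251 0.254 0.257 0.26  0.263 0.266 0.269 0.272 0.275
 0.278 0.281]
[ 3 11 12 23 38 36  6  5  6  5  4  5  7  7  4  6  5  6  5  7  7  5  7  6
  6  4  7  4  5  7  5  6  4  7  6  4  7  5  8 33 39 17 11  9  7] [-0.633 -0.629 -0.625 -0.621 -0.617 -0.613 -0.609 -0.605 -0.601 -0.597
 -0.593 -0.589 -0.585 -0.581 -0.577 -0.573 -0.569 -0.565 -0.561 -0.557
 -0.553 -0.549 -0.545 -0.541 -0.537 -0.533 -0.529 -0.525 -0.521 -0.517
 -0.513 -0.509 -0.505 -0.501 -0.497 -0.493 -0.489 -0.485 -0.481 -0.477
 -0.473 -0.469 -0.465 -0.461 -0.457 -0.453]
```

```bash
python3 - <<'E'
from h import *
# pixel-based: project crop pixels on plane z
c=np.load("top0.npz");K=c["camera_matrix"];T=np.linalg.inv(c["extrinsics"])
def px(u,v,z):
    r=T[:3,:3]@np.linalg.solve(K,[u,v,1]);o=T[:3,3];return (o+r*(z-o[2])/r[2])[:2]
f=lambda a,b,z:px(220+(a+.5)/4-.5,120+(b+.5)/4-.5,z).round(4)
# back rail outer top edge from crop, inner top edge
print("outer",f(125,137,.024),f(87,366,.024))
print("inner",f(140,150,.024),f(103,362,.024))
print("flare tips",f(249,133,.024),f(200,405,.024))
print("bolts",f(171,122,0.008),f(121,398,.008))
E
```

```text
outer [0.6595 0.1526] [0.5158 0.1792]
inner [0.6508 0.1433] [0.5179 0.1692]
flare tips [0.6591 0.0746] [0.4894 0.1098]
bolts [0.6722 0.1246] [0.4965 0.1603]
```

```bash
cat >> h.py <<'E'
TB=np.radians(78.5)
XB=np.array([np.cos(TB),np.sin(TB),0]); YB=np.array([-np.sin(TB),np.cos(TB),0]); HOME=np.array([.581,.131,0])
def toolR(th,t=TB,flip=1):
    d=np.array([np.sin(th)*np.cos(t),np.sin(th)*np.sin(t),-np.cos(th)])
    z=flip*np.array([-np.sin(t),np.cos(t),0]); return R.from_matrix(np.column_stack([np.cross(d,z),d,z]))
def tcp_for(u,w,ztip,th): # tip centre in bay coords
    tip=HOME+u*XB+w*YB+[0,0,ztip]; d=toolR(th).as_matrix()[:,1]; return tip-.073*d
def turn(cur,tgt): return (tgt*cur.inv()).as_rotvec()
E
python3 - <<'E'
from h import *
from cell import observe
s=observe();c=R.from_rotvec(s["tcp_rot"]);print(c.as_matrix().round(2))
th=np.radians(55)
for f in (1,-1):
    r=turn(c,toolR(th,flip=f));print(f,r.round(3),np.degrees(np.linalg.norm(r)), (r/(np.pi/2)).round(3))
print(tcp_for(-.145-.032-.06,-.017,.014,th),tcp_for(-.145-.032,-.017,.014,th),tcp_for(-.032,0,.014,th))
E
```

```text
[[-0.95 -0.   -0.32]
 [ 0.32 -0.   -0.95]
 [-0.   -1.    0.  ]]
1 [ 0.905  0.519 -1.327] 96.69534650455283 [ 0.576  0.33  -0.845]
-1 [ 0.539 -0.932  1.551] 108.15084883910161 [ 0.343 -0.593  0.987]
[ 0.5384867  -0.16322904  0.05587108] [ 0.55044877 -0.10443356  0.05587108] [0.5626984  0.04104477 0.05587108]
```

Request:
servo_tool --deltas '[0.4,-1,0.4,0,0,-0.35,-0.5,0.4,-1,0.4,0,0,-0.35,-0.5,0.4,-1,0.4,0,0,-0.35,-0.5,0.4,-1,0.4,0,0,-0.35,-0.5,0.4,-1,0.4,0,0,-0.35,-0.5,0.4,-1,0.4,0,0,-0.35,-0.5,0.4,-1,0.4,0,0,-0.35,-0.5]'

```text
clock: 0.8
ee_pos: [0.3003, 0.3389, 0.4054]
tcp_rot: [-0.797, -1.701, 1.696]
wrist_force: [-0.1, 0.3, 0.8]
grip_width: 0.0216
```

Request:
servo_tool --deltas '[0.4,-1,0.1,0,0,-0.4,-0.5,0.4,-1,0.1,0,0,-0.4,-0.5,0.4,-1,0.1,0,0,-0.4,-0.5,0.4,-1,0.1,0,0,-0.4,-0.5,0.4,-1,0.1,0,0,-0.4,-0.5,0.4,-1,0.1,0,0,-0.4,-0.5,0.4,-1,0.1,0,0,-0.4,-0.5]'

```text
clock: 1.5
ee_pos: [0.4009, 0.0871, 0.4301]
tcp_rot: [-1.181, -1.255, 1.251]
wrist_force: [0.1, 0.3, 0.2]
grip_width: 0.0214
```

Request:
servo_tool --deltas '[0,-1,0,0,0,0,-0.5,0,-1,0,0,0,0,-0.5,0,-1,0,0,0,0,-0.5,0,-1,0,0,0,0,-0.5,0,-1,0,0,0,0,-0.5,0,-1,0,0,0,0,-0.5]'

```text
clock: 2.1
ee_pos: [0.4007, -0.1664, 0.429]
tcp_rot: [-1.182, -1.248, 1.248]
wrist_force: [-0.4, 0.0, -0.2]
grip_width: 0.0212
```

```bash
python3 - <<'E'
from h import *
from cell import observe
s=observe();print(s["clock"],s["ee_pos"],s["qpos"].round(2));c=R.from_rotvec(s["tcp_rot"])
for th in (20,40,55): print(th,(turn(c,toolR(np.radians(th)))/(np.pi/2)).round(3))
E
```

```text
2.1 [ 0.40067387 -0.16639273  0.42896612] [-0.02 -0.02 -0.19 -0.   -1.4   0.07]
20 [ 0.222 -0.017 -0.16 ]
40 [ 0.444 -0.034 -0.155]
55 [ 0.61  -0.046 -0.149]
```

Request:
servo_tool --deltas '[0.55,-0.3,-0.5,0.61,-0.046,-0.149,-0.5,0.55,-0.3,-0.5,0.61,-0.046,-0.149,-0.5,0.55,-0.3,-0.5,0.61,-0.046,-0.149,-0.5,0.55,-0.3,-0.5,0.61,-0.046,-0.149,-0.5,0.55,-0.3,-0.5,0.61,-0.046,-0.149,-0.5,0.55,-0.3,-0.5,0.61,-0.046,-0.149,-0.5,0.55,-0.3,-0.5,0.61,-0.046,-0.149,-0.5,0.55,-0.3,-0.5,0.61,-0.046,-0.149,-0.5,0.55,-0.3,-0.5,0.61,-0.046,-0.149,-0.5]'

```text
clock: 3.0
ee_pos: [0.5386, -0.2406, 0.3033]
tcp_rot: [-0.624, -1.45, 0.324]
wrist_force: [0.5, -0.0, -0.2]
grip_width: 0.0215
```

```bash
python3 - <<'E'
from h import *
from cell import observe,read_camera
s=observe();print(s["clock"],s["ee_pos"],s["qpos"].round(2));c=R.from_rotvec(s["tcp_rot"]);print(c.as_matrix().round(2))
th=np.radians(55); print((turn(c,toolR(th))/(np.pi/2)).round(3), ((tcp_for(-.145-.032-.06,-.017,.014,th)-s["ee_pos"])/.25).round(3))
cv2.imwrite("pics/s1.png",read_camera("scene")["frame"][:,:,::-1])
E
```

```text
3.0 [ 0.53862082 -0.24058865  0.30326518] [-0.54  0.5   0.25 -0.89 -1.7   0.4 ]
[[ 0.11  0.16 -0.98]
 [ 0.56  0.8   0.2 ]
 [ 0.82 -0.58  0.  ]]
[ 0.001 -0.001 -0.001] [-0.001  0.309 -0.99 ]
```

View pics/s1.png

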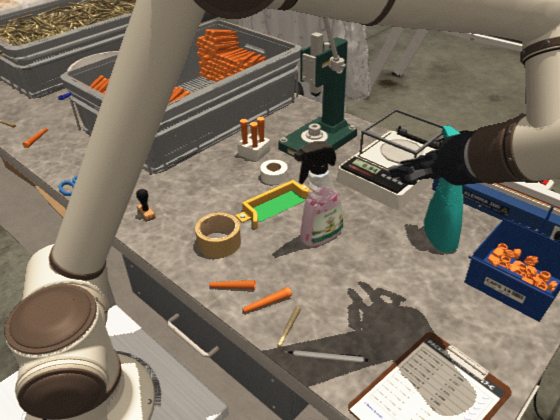

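```bash
python3 - <<'E'
from h import *
W=cloud(np.load("top0.npz"))
for y0 in np.arange(-.6,.0,.05):
    print(round(y0,2),[ (lambda s: round(float(np.nanmax(s)),3) if s.size else None)(W[...,2][(W[...,1]>=y0)&(W[...,1]<y0+.05)&(W[...,0]>=x0)&(W[...,0]<x0+.05)]) for x0 in np.arange(.35,.85,.05)])
E
```

```text
-0.6 [None, None, None, None, None, None, None, None, None, None]
-0.55 [0.004, 0.003, 0.002, 0.003, 0.003, 0.003, 0.001, None, None, 0.003]
-0.5 [0.009, 0.007, 0.006, 0.004, 0.004, 0.078, 0.083, 0.082, 0.089, 0.005]
-0.45 [0.008, 0.009, 0.015, 0.005, 0.005, 0.093, 0.05, 0.051, 0.091, 0.004]
-0.4 [0.008, 0.009, 0.014, 0.004, 0.005, 0.095, 0.051, 0.051, 0.155, 0.004]
-0.35 [0.008, 0.007, 0.007, 0.003, 0.004, 0.082, 0.084, 0.084, 0.092, 0.004]
-0.3 [0.01, 0.004, 0.004, 0.004, 0.005, 0.004, 0.004, 0.08, 0.004, None]
-0.25 [0.009, 0.005, 0.004, 0.005, 0.004, 0.005, 0.089, 0.244, 0.244, 0.004]
-0.2 [0.004, 0.005, 0.004, 0.006, 0.004, 0.005, 0.003, 0.246, 0.246, 0.004]
-0.15 [0.013, 0.005, 0.005, 0.005, 0.004, 0.005, 0.004, 0.005, 0.005, 0.005]
-0.1 [0.024, 0.004, 0.005, 0.005, 0.003, 0.004, 0.005, 0.049, 0.057, 0.123]
-0.05 [0.021, 0.005, 0.241, 0.247, 0.244, 0.102, 0.005, 0.045, 0.057, 0.125]
```

Request:
servo_tool --deltas '[0,0.1,-0.2,0,0,0,-0.5,0,0.1,-0.4,0,0,0,-0.5,0,0.1,-0.6,0,0,0,-0.5,0,0.1,-0.75,0,0,0,-0.5,0,0.1,-0.85,0,0,0,-0.5,0,0.1,-0.85,0,0,0,-0.5]'

```text
clock: 3.65
ee_pos: [0.5377, -0.213, 0.0885]
tcp_rot: [-0.619, -1.447, 0.327]
wrist_force: [-0.1, 0.2, 0.3]
grip_width: 0.0211
```

```bash
python3 - <<'E'
from h import *
from cell import observe,read_camera
s=observe();print(s["clock"],s["ee_pos"],s["qpos"].round(2),s["wrist_force"].round(1))
for n in("scene","top"):
  c=read_camera(n);np.savez(n+"2.npz",**c);cv2.imwrite(f"pics/{n}2.png",cv2.resize(c["frame"][60:340,200:560,::-1],None,fx=2,fy=2))
th=np.radians(55);c=R.from_rotvec(s["tcp_rot"]); print((turn(c,toolR(th))/(np.pi/2)).round(3), ((tcp_for(-.145-.032-.03,-.017,.014,th)-s["ee_pos"])/.25).round(3))
E
```

```text
3.65 [ 0.5377406  -0.21296518  0.08854641] [-0.51  0.74  0.06 -0.91 -1.41  0.71] [-0.1  0.2  0.3]
[-0.    -0.004 -0.003] [ 0.027  0.317 -0.131]
```

View pics/scene2.png

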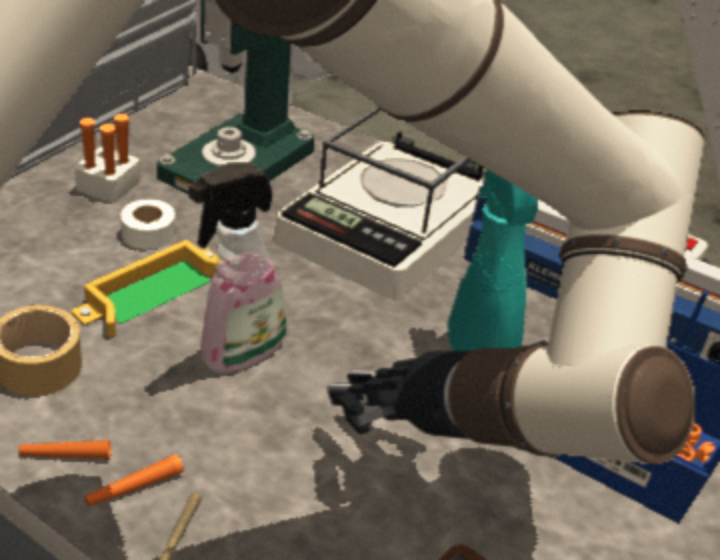

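View pics/top2.png

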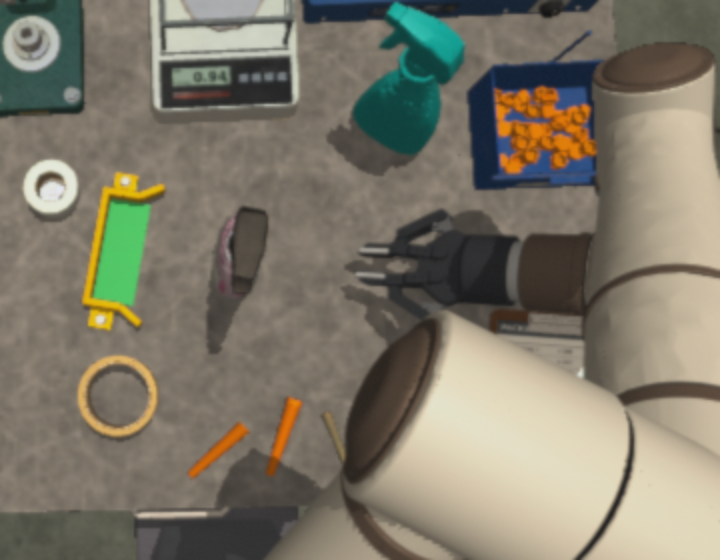

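```bash
python3 - <<'E'
from h import *
from cell import observe
s=observe();Rt=R.from_rotvec(s["tcp_rot"]).as_matrix()
for n in("scene2","top2"):
    W=cloud(np.load(n+".npz"));L=(W-s["ee_pos"])@Rt
    m=(L[...,1]>-.02)&(L[...,1]<.1)&(abs(L[...,2])<.08)&(abs(L[...,0])<.06)&(W[...,2]>.012)
    P=L[m];print(n,len(P),"max along",np.sort(P[:,1])[-8:].round(4))
    t=P[P[:,1]>.05];print(t.min(0).round(3),t.max(0).round(3)); print(W[m][P[:,1]>.06][:,:].min(0).round(3))
E
```

```text
scene2 588 max along [0.0731 0.0734 0.0739 0.0739 0.0743 0.0745 0.0753 0.0779]
[-0.012  0.05  -0.015] [0.011 0.078 0.028]
[ 0.521 -0.168  0.042]
top2 1029 max along [0.0721 0.0722 0.0723 0.0735 0.0738 0.0741 0.0744 0.0749]
[-0.014  0.05  -0.023] [0.013 0.075 0.025]
[ 0.524 -0.172  0.047]
```

Request:
servo_tool --deltas '[0.01,0.1,-0.07,0,0,0,-0.5,0.02,0.2,-0.131,0,0,0,-0.5,0.027,0.3,-0.131,0,0,0,-0.5,0.027,0.317,-0.131,0,0,0,-0.5,0.027,0.317,-0.131,0,0,0,-0.5]'

```text
clock: 4.25
ee_pos: [0.5475, -0.135, 0.0626]
tcp_rot: [-0.625, -1.459, 0.331]
wrist_force: [-0.2, -0.0, -0.7]
grip_width: 0.0214
```

```bash
python3 - <<'E'
from h import *
from cell import observe
s=observe();print(s["clock"],s["ee_pos"],s["wrist_force"].round(1))
th=np.radians(55);c=R.from_rotvec(s["tcp_rot"]); print((turn(c,toolR(th))/(np.pi/2)).round(3))
for u,w in((-.177,-.017),(-.162,-.016),(-.1,-.008),(-.05,-.002),(-.032,0)): print(((tcp_for(u,w,.014,th)-s["ee_pos"])/.25).round(3))
E
```

```text
4.25 [ 0.54745609 -0.1349674   0.06264613] [-0.2 -0.  -0.7]
[ 0.004  0.004 -0.005]
[ 0.012  0.122 -0.027]
[ 0.02   0.182 -0.027]
[ 0.038  0.431 -0.027]
[ 0.054  0.632 -0.027]
[ 0.061  0.704 -0.027]
```

Request:
servo_tool --deltas '[0.004,0.03,-0.027,0.004,0.004,-0.005,-0.5,0.007,0.06,-0.027,0.004,0.004,-0.005,-0.5,0.01,0.09,-0.027,0.004,0.004,-0.005,-0.5,0.012,0.11,-0.027,0.004,0.004,-0.005,-0.5,0.014,0.13,-0.027,0.004,0.004,-0.005,-0.5,0.016,0.15,-0.027,0.004,0.004,-0.005,-0.5,0.018,0.165,-0.027,0.004,0.004,-0.005,-0.5,0.02,0.182,-0.027,0.004,0.004,-0.005,-0.5]'

```text
clock: 5.05
ee_pos: [0.5527, -0.0898, 0.0559]
tcp_rot: [-0.626, -1.451, 0.322]
wrist_force: [-0.8, -4.1, 1.0]
grip_width: 0.0213
```

```bash
cat > chk.py <<'E'
from h import *
from cell import observe,read_camera
import sys
k=sys.argv[1]
s=observe();print(s["clock"],s["ee_pos"].round(4),s["wrist_force"].round(1))
W=None
S=[]
c0=R.from_rotvec(s["tcp_rot"]).as_matrix()
d=c0[:,1];tip=s["ee_pos"]+.073*d
for n in("scene","top"):
  c=read_camera(n);W=cloud(c);cv2.imwrite(f"pics/{n}{k}.png",cv2.resize(c["frame"][90:300,190:450,::-1],None,fx=3,fy=3))
  r=W-HOME;u=r@XB;w=r@YB
  L=(W-s["ee_pos"])@c0; tool=(L[...,1]<.077)&(L[...,1]>-.4)&(abs(L[...,2])<.09)
  hsv=cv2.cvtColor(c["frame"],cv2.COLOR_RGB2HSV)
  yel=(hsv[...,0]>16)&(hsv[...,0]<32)&(hsv[...,1]>170)
  ut=(tip-HOME)@XB
  m=(W[...,2]>.026)&(W[...,2]<.06)&(u>ut-.01)&(u<ut+.075)&(abs(w)<.085)&~tool&~yel
  print(n,m.sum());S.append(W[m])
  z=(W[...,2]>.2)&(u>ut-.03)&(u<ut+.09)&(abs(w)<.1)&(hsv[...,2]<110); 
  if z.sum()>20: print(" head mean uw",u[z].mean().round(4),w[z].mean().round(4),"maxz",np.nanmax(W[...,2][z]).round(3))
P=np.vstack(S);ut=(tip-HOME)@XB;wt=(tip-HOME)@YB
p,rm,md=fitbottle(P,np.r_[(HOME+(ut+.032)*XB+wt*YB)[:2],TB]);r=np.r_[p[:2],0]-HOME
print("tip uwz",ut.round(4),wt.round(4),tip[2].round(4),"bottle u w dyaw",(r@XB).round(4),(r@YB).round(4),(p[2]-TB).round(3),rm.round(4))
th=np.radians(55);c=R.from_rotvec(s["tcp_rot"]); print("turn",(turn(c,toolR(th))/(np.pi/2)).round(3))
for a,b in((-.1,-.008),(-.07,-.004),(-.045,-.001),(-.032,0)): print(a,((tcp_for(a,b,.014,th)-s["ee_pos"])/.25).round(3))
E
python3 chk.py 3
```

```text
5.05 [ 0.5527 -0.0898  0.0559] [-0.8 -4.1  1. ]
scene 70
 head mean uw -0.1404 0.0154 maxz 0.248
top 55
 head mean uw -0.1298 0.011 maxz 0.592
tip uwz -0.1623 -0.0163 0.0139 bottle u w dyaw -0.1288 -0.0153 0.087 0.0015
turn [ 0.001 -0.     0.001]
-0.1 [ 0.017  0.251 -0.   ]
-0.07 [ 0.026  0.371 -0.   ]
-0.045 [ 0.034  0.472 -0.   ]
-0.032 [ 0.04   0.524 -0.   ]
```

View pics/scene3.png

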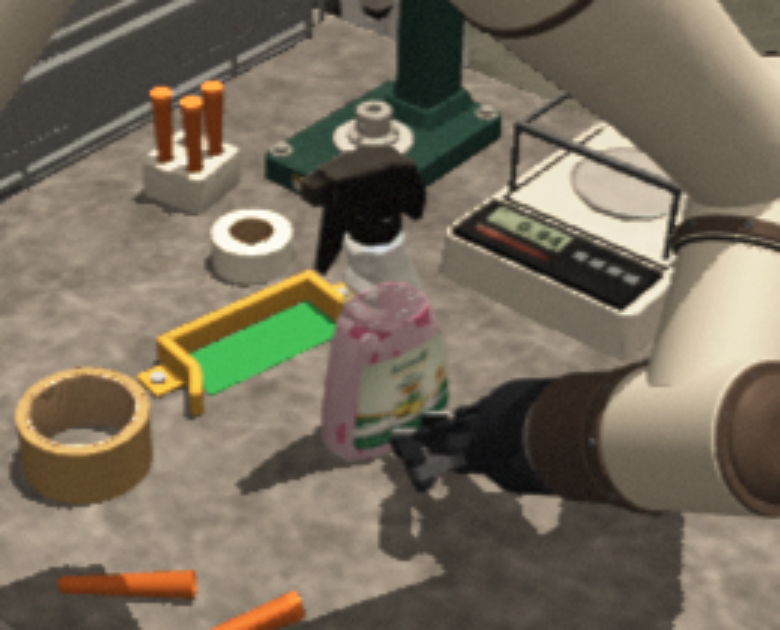

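View pics/top3.png

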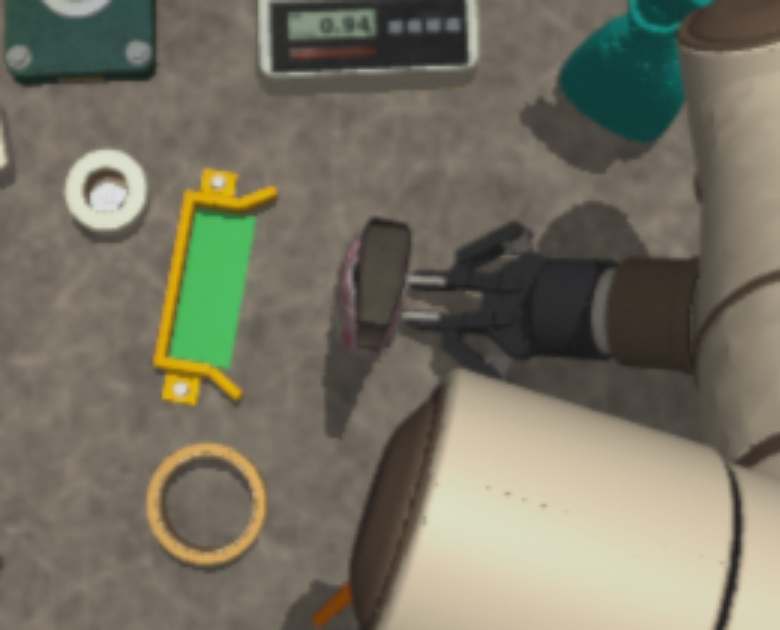

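The bottle is upright with both fingers low on its broad side, at (440,445) in the enlarged scene view, and it slides at about 4 N. I'll continue the push.

Request:
servo_tool --deltas '[0.002,0.025,0,0,0,0,-0.5,0.004,0.05,0,0,0,0,-0.5,0.005,0.075,0,0,0,0,-0.5,0.007,0.1,0,0,0,0,-0.5,0.009,0.125,0,0,0,0,-0.5,0.01,0.15,0,0,0,0,-0.5,0.012,0.175,0,0,0,0,-0.5,0.014,0.2,0,0,0,0,-0.5,0.016,0.225,0,0,0,0,-0.5,0.017,0.25,0,0,0,0,-0.5]'

```text
clock: 6.15
ee_pos: [0.5569, -0.026, 0.0558]
tcp_rot: [-0.625, -1.451, 0.321]
wrist_force: [0.1, -3.9, 0.2]
grip_width: 0.0213
```

```bash
python3 chk.py 4
```

```text
6.15 [ 0.5569 -0.026   0.0558] [ 0.1 -3.9  0.2]
scene 57
 head mean uw -0.0772 0.023 maxz 0.247
top 15
 head mean uw -0.0662 0.0179 maxz 0.247
tip uwz -0.0989 -0.0077 0.0139 bottle u w dyaw -0.0639 -0.0064 0.184 0.0013
turn [ 0.    -0.     0.001]
-0.1 [ 0.    -0.005  0.   ]
-0.07 [0.009 0.116 0.   ]
-0.045 [0.017 0.217 0.   ]
-0.032 [0.023 0.268 0.   ]
```

View pics/top4.png

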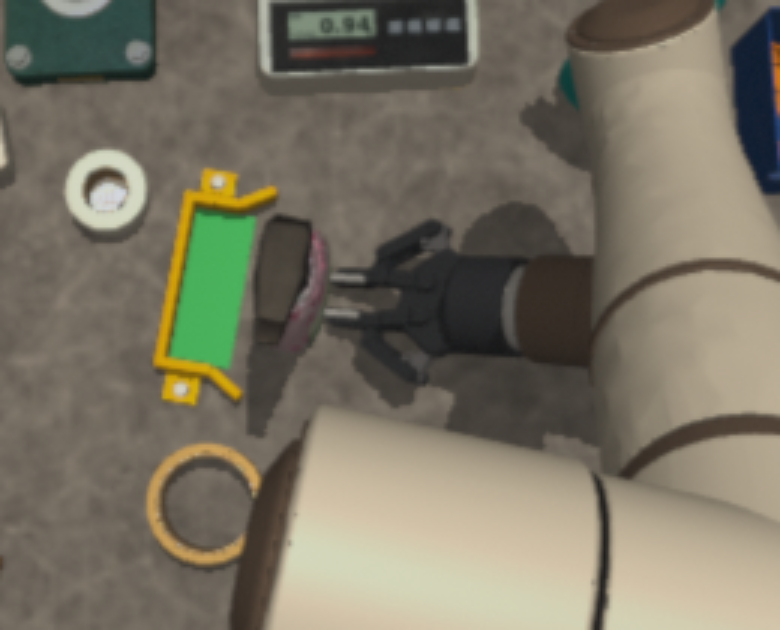

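View pics/scene4.png

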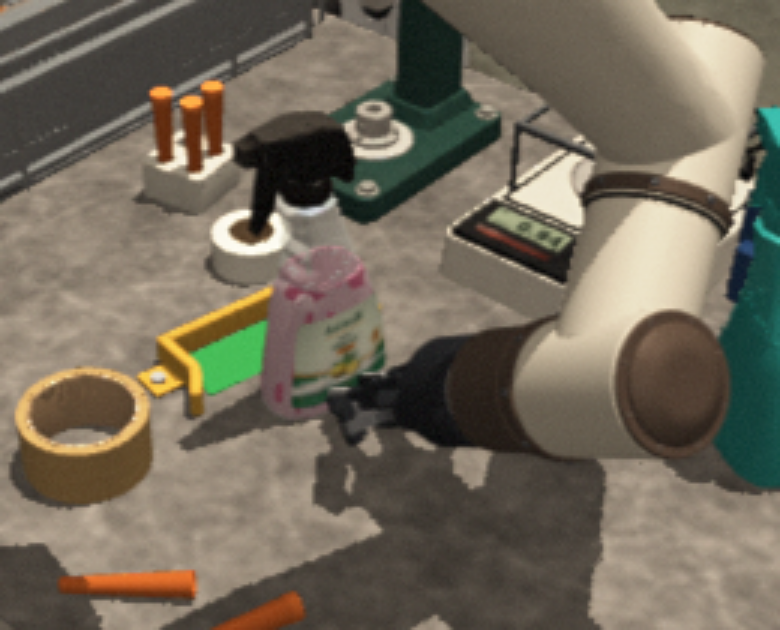

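Request:
servo_tool --deltas '[0.002,0.025,0,0,0,0,-0.5,0.004,0.05,0,0,0,0,-0.5,0.006,0.075,0,0,0,0,-0.5,0.008,0.1,0,0,0,0,-0.5,0.01,0.12,0,0,0,0,-0.5,0.012,0.14,0,0,0,0,-0.5,0.013,0.16,0,0,0,0,-0.5,0.015,0.18,0,0,0,0,-0.5,0.016,0.2,0,0,0,0,-0.5,0.018,0.22,0,0,0,0,-0.5]'

```text
clock: 7.25
ee_pos: [0.5613, 0.0301, 0.056]
tcp_rot: [-0.623, -1.451, 0.321]
wrist_force: [-0.1, -3.6, -0.3]
grip_width: 0.0216
```

```bash
python3 chk.py 5
```

```text
7.25 [0.5613 0.0301 0.056 ] [-0.1 -3.6 -0.3]
scene 59
 head mean uw -0.0214 0.0293 maxz 0.248
top 21
 head mean uw -0.012 0.0241 maxz 0.246
tip uwz -0.0429 -0.0007 0.0142 bottle u w dyaw -0.0088 0.0004 0.166 0.0046
turn [-0.001 -0.     0.   ]
-0.1 [-0.017 -0.229 -0.001]
-0.07 [-0.009 -0.109 -0.001]
-0.045 [-0.001 -0.008 -0.001]
-0.032 [ 0.006  0.044 -0.001]
```

View pics/top5.png

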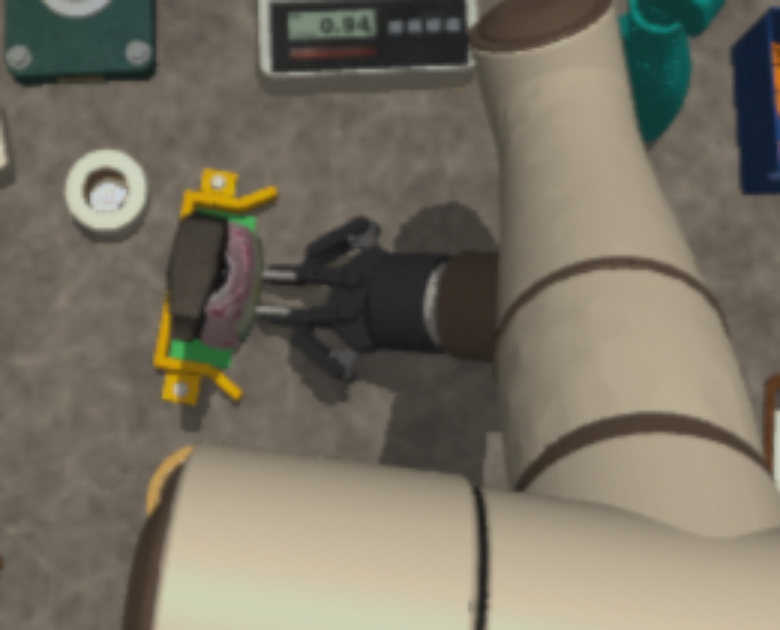

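View pics/scene5.png

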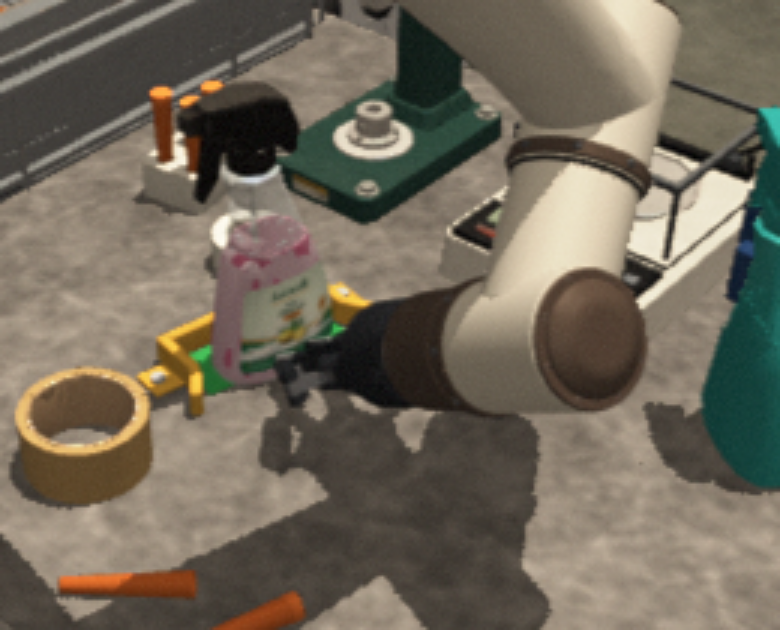

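Request:
servo_tool --deltas '[0.001,0.008,0,0,0,0,-0.5,0.002,0.016,0,0,0,0,-0.5,0.003,0.024,0,0,0,0,-0.5,0.004,0.032,0,0,0,0,-0.5,0.004,0.036,0,0,0,0,-0.5,0.004,0.036,0,0,0,0,-0.5]'

```text
clock: 7.95
ee_pos: [0.5623, 0.04, 0.0562]
tcp_rot: [-0.621, -1.451, 0.321]
wrist_force: [0.5, -2.1, -0.8]
grip_width: 0.0212
```

Request:
servo_tool --deltas '[0,0.004,0,0,0,0,-0.5,0,0.008,0,0,0,0,-0.5]'

```text
clock: 8.15
ee_pos: [0.5624, 0.0419, 0.0562]
tcp_rot: [-0.622, -1.451, 0.32]
wrist_force: [0.6, -3.6, 0.2]
grip_width: 0.0211
```

Request:
servo_tool --deltas '[0,0.004,0,0,0,0,-0.5,0,0.008,0,0,0,0,-0.5]'

```text
clock: 8.35
ee_pos: [0.5624, 0.0439, 0.0562]
tcp_rot: [-0.622, -1.451, 0.32]
wrist_force: [0.1, -3.4, -0.1]
grip_width: 0.0216
```

Request:
servo_tool --deltas '[0,0.004,0,0,0,0,-0.5,0,0.008,0,0,0,0,-0.5]'

```text
clock: 8.55
ee_pos: [0.5625, 0.0444, 0.0563]
tcp_rot: [-0.624, -1.452, 0.322]
wrist_force: [-2.1, -11.6, 5.0]
grip_width: 0.0211
```

The force jumped to 12 N, so the bottle has met the back rail. I'll check before retreating.

```bash
python3 chk.py 6
```

```text
8.55 [0.5625 0.0444 0.0563] [ -2.1 -11.6   5. ]
scene 57
 head mean uw -0.0076 0.0313 maxz 0.247
top 20
 head mean uw -0.0001 0.026 maxz 0.246
tip uwz -0.0288 0.0008 0.0144 bottle u w dyaw -0.001 0.0018 -0.131 0.006
turn [ 0.  0. -0.]
-0.1 [-0.022 -0.286 -0.002]
-0.07 [-0.014 -0.166 -0.002]
-0.045 [-0.006 -0.065 -0.002]
-0.032 [ 0.001 -0.013 -0.002]
```

View pics/top6.png

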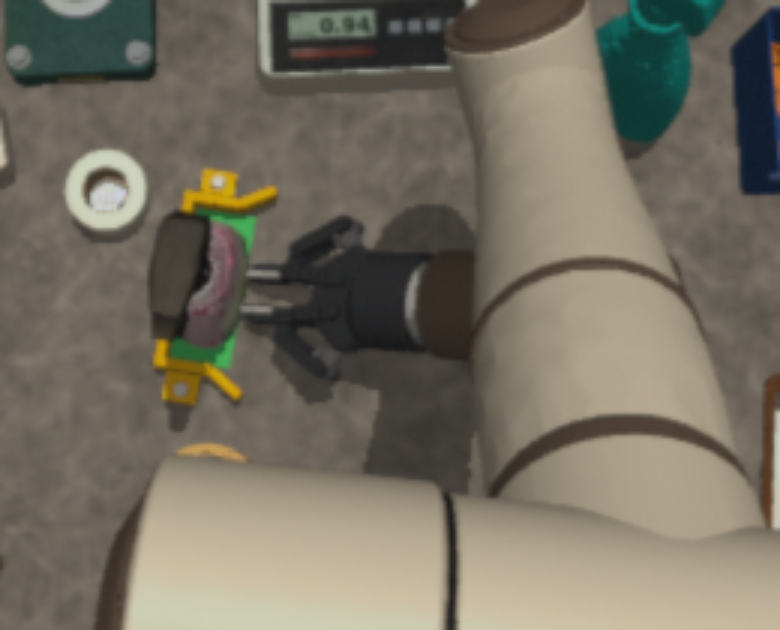

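View pics/scene6.png

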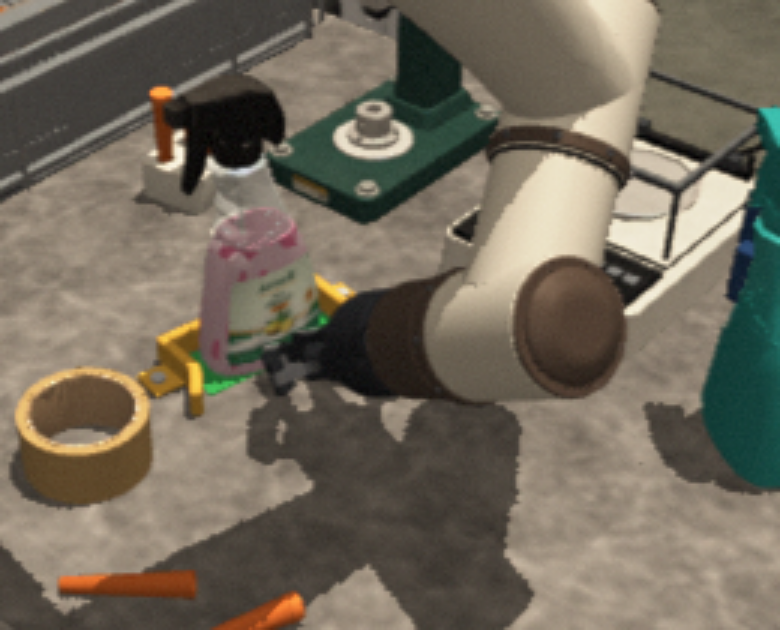

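Request:
servo_tool --deltas '[-0.004,-0.02,0,0,0,0,-0.5,-0.01,-0.06,0,0,0,0,-0.5,-0.03,-0.16,0,0,0,0,-0.5,-0.06,-0.3,0,0,0,0,-0.5,-0.09,-0.45,0,0,0,0,-0.5,-0.12,-0.6,0,0,0,0,-0.5,-0.12,-0.6,0,0,0,0,-0.5]'

```text
clock: 9.35
ee_pos: [0.5319, -0.1097, 0.0559]
tcp_rot: [-0.628, -1.45, 0.32]
wrist_force: [0.5, 0.9, 0.8]
grip_width: 0.0213
```

```bash
python3 - <<'E'
from h import *
from cell import observe,read_camera
s=observe();print(s["clock"],s["ee_pos"],s["wrist_force"].round(1))
S=[]
for n in("scene","top"):
  c=read_camera(n);W=cloud(c);cv2.imwrite(f"pics/{n}7.png",cv2.resize(c["frame"][90:300,150:450,::-1],None,fx=2.6,fy=2.6))
  a=np.load(n+"0.npz");f0=a["frame"].astype(int)
  r=W-HOME;u=r@XB;w=r@YB;hsv=cv2.cvtColor(c["frame"],cv2.COLOR_RGB2HSV)
  yel=(hsv[...,0]>14)&(hsv[...,0]<34)&(hsv[...,1]>150)
  m=(W[...,2]>.027)&(W[...,2]<.06)&(u>-.06)&(u<.06)&(abs(w)<.062)&~yel
  P=W[m];print(n,len(P),"u",u[m].min(),u[m].max(),"w",w[m].min(),w[m].max());S.append(P)
  h=(W[...,2]>.2)&(abs(u)<.07)&(abs(w)<.1)&(hsv[...,2]<110)
  if h.sum():
    q=cv2.minAreaRect((np.c_[u[h],w[h]]*1000).astype(np.float32));print("head",q,W[...,2][h].max())
    h&=W[...,2]>.24; q=cv2.minAreaRect((np.c_[u[h],w[h]]*1000).astype(np.float32));print("top of head",q)
P=np.vstack(S)
for p0 in(TB,):
  p,rm,md=fitbottle(P,np.r_[HOME[:2],p0]);r=np.r_[p[:2],0]-HOME;print("bottle",r@XB,r@YB,p[2]-TB,rm)
# reference: initial head rect in bay frame
for n in("scene","top"):
  W=cloud(np.load(n+"0.npz"));r=W-HOME;u=r@XB;w=r@YB;h=(W[...,2]>.24)&(abs(u+.145)<.07)&(abs(w)<.1);print(n,"init head",cv2.minAreaRect((np.c_[u[h],w[h]]*1000).astype(np.float32)))
E
```

```text
9.35 [ 0.53187095 -0.10973055  0.05589655] [0.5 0.9 0.8]
scene 464 u -0.031127225085157858 0.015041243762881124 w -0.04302778342827547 0.05318281612139738
head ((-2.4123687744140625, 28.44587516784668), (33.15803909301758, 90.621826171875), 2.480677604675293) 0.24702138906935067
top of head ((-0.8930320739746094, 38.35189437866211), (29.903614044189453, 70.76595306396484), 1.4168540239334106)
top 98 u -0.027147091256447254 0.013719198659835572 w -0.04115554631860489 0.0509892917208548
head ((1.2537012100219727, 26.561004638671875), (88.83627319335938, 32.60049819946289), 89.28080749511719) 0.24594972684934258
top of head ((0.1917562484741211, 36.88219451904297), (29.801055908203125, 67.90899658203125), 5.17531681060791)
bottle 0.0004729212493998804 0.0006137193263674306 0.0018286296214289344 0.0016120867691297143
scene init head ((-144.46156311035156, 20.49825668334961), (69.23689270019531, 30.333972930908203), 89.77462768554688)
top init head ((-143.53741455078125, 19.52214241027832), (67.2510986328125, 29.778724670410156), 87.89849853515625)
```

View pics/scene7.png

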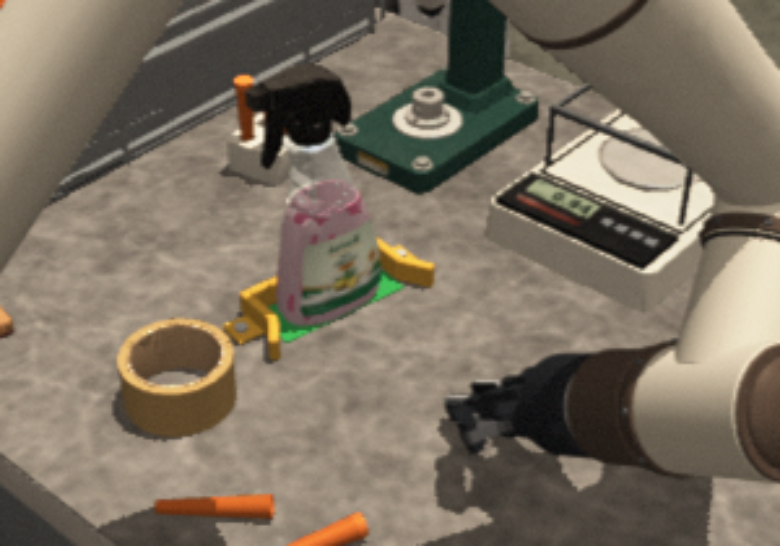

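View pics/top7.png

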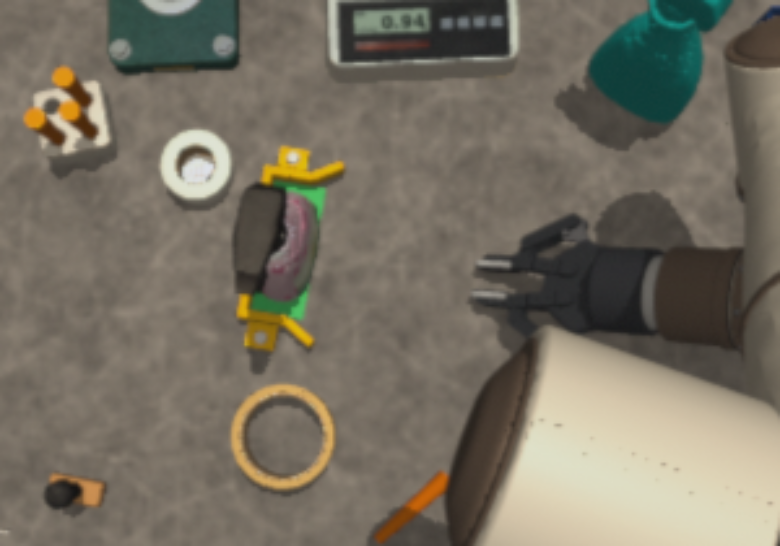

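The bottle is home: u +0.5 mm, w +0.6 mm, yaw error about 0, upright, and the robot is clear of it. The bystanders look unmoved. Handing in.

```bash
python3 -c "
from cell import hand_in;print(hand_in())"
```

```text
the job is handed in; nothing more can be done
None
```

I slid the pink spray bottle into the yellow bay until it met the back rail, then backed the gripper well clear and handed the job in. The whole job took about 9.4 s of robot time.

- **The push:** The tool leaned back 55° with the fingers partly open. Contact was at an estimated 23 mm above the table. The sliding force was about 4 N, rising to about 12 N when the bottle met the rail.
- **Final position:** With the gripper withdrawn, the fit to both camera views put the foot centre +0.5 mm along the bay's x and +0.6 mm sideways from home. The broad side was within about 0.002 rad of parallel to the back rail.
- **Upright:** The top of the bottle was at about the same height as at the start (246–247 mm). I did not measure its tilt directly.
- **Bystanders:** The tape roll, label roll, stamp and tube rack look unmoved in the final pictures. I checked them by eye only.
- **Disagreements:** During the push, the fitted angle read between −0.13 and +0.18 rad because the gripper and arm hid most of the bottle. I discounted those readings. With the bottle unobstructed at the end, the direct fit was near zero. The head outlines in the two views read about 1° to 5°, which is inside the 0.2 rad limit.

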